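Clamp the glued picture frame with the cam clamp

ROBOT

A 6-joint arm with a two-finger parallel gripper is mounted at the origin on the work surface. World frame = base frame: x ahead of the robot, y to its left, z up, the work surface at z = 0. Lengths are in m, angles in rad, forces in N, time in s.
With the tool pointing down it reaches from about 0.4 to 0.825 m from the base axis. Payload 7 kg.
Tool frame: the origin (TCP) lies on the centre line of the jaws, within the pads' length; the fingertips stand 25 mm ahead of it and the grasp point (between the pads) lies 6 mm ahead of it; y points along the fingers, x is the direction in which the jaws open and shut, and the axes are right-handed (so a half turn about y gives the same grasp; the last joint's range is limited). The gripper opens to 88 mm and grips with 3 to 60 N. Pads are 19 mm wide; open, the fingers measure 130 mm over their backs; the gripper's body (78 mm by 193 mm) begins 47 mm behind the grasp point.
Start: joints at [1.398, 0.359, 0.012, 0, -1.224, -0.288], TCP at [0.3, 0.605, 0.252] pointing down, gripper open.
Joint ranges: [-3.07, 3.07], [-1.43, 2.12], [-1.02, 1.25], [-3.03, 1.67], [-3.05, -0], [-3.03, 3.03]. Speed limits (rad/s): [2.39, 2.39, 3.01, 3.14, 3.14, 3.14].

INTERFACE

Orientations are given as [roll, pitch, yaw] about the fixed x, y, z axes, in that order (R = Rz(yaw) Ry(pitch) Rx(roll)).
In Python, from plant import ctrl gives the robot as it stands.
- The arm moves only by the tool move_arm, never from a script. Its argument "plan" is a list of rows, each a list of 7 numbers: the shift along the tool's x, y, z in mm, then the turn, a rotation vector about the tool's x, y, z in degrees, then the opening in per cent of the stroke, from 0 (shut) to 100 (fully open). A call has 1 to 20 rows; each row is the pose to reach, as a shift and turn from the pose measured when the call began, along the tool's axes at that moment; what a row does not reach only later rows make up. A row lasts 1/10 s, in which the tool goes at most 50 mm and 8.59 degrees, less where a joint would pass 70% of its speed; a pose out of reach is approached as far as the arm can. A call with a gripper value outside its range is refused whole. The fingers move at their own pace and stop on an object; "grip_force" is the grip in N (left out, the last holds). Time passes only in rows, so rows that repeat a pose let the fingers close. It gives the time, the measured TCP pose, the force and the opening at its end, in the units of the state.
- ctrl.state(): the state, without advancing time (a new reading comes with each control period).
- ctrl.capture(name): name is "scene" or "side" or "wrist"; returns (picture, depth): 480x640x3 uint8, red, green, blue; 480x640 float32, m along the optical axis (not along the pixel's ray), 0 where there is no reading.
- ctrl.camera_params(name): a dict with "fx", "fy", "cx", "cy" (pixels), "R" (3x3) and "t" (3): a world point X has camera coordinates R X + t; the wrist camera has in their place "T_tool_cam" (4x4, takes a point from camera to tool coordinates, whose origin is the TCP and whose axes are the tool frame's). Camera axes: x right, y down, z forward; pixel columns grow to the right and rows downward; lengths in m; the calibration is good to about 2 mm. A picture is of the moment at which its call begins: read the wrist's pose just before it. camera_params takes no time and is no camera call.
- ctrl.close_job(): hands the job in, once; it reports no verdict.
The state is a dict: "time": time; "q": joint angles; "qvel": joint speeds; "joint_torque": joint torques, N m; "tool_pos": TCP position; "ee_rot": TCP orientation; "contact_force": force on the tool from outside, world axes, zero at the start; "torque": the same for the moment, N m; "finger_gap": finger opening in m.
Only numpy, scipy, OpenCV 4.12 (cv2) and the standard library are available. Lean on these libraries where they do the work, as an engineer would, in place of code of your own. Each camera call takes 0.05 s, during which the arm holds its last target. There are 200 camera calls.

TASK

Lay the freshly glued little picture frame lengthwise and flat on the bed of the wooden cam clamp, between the fence and the jaw. Then turn the crank clockwise (seen from above) until the cam's follower rests on the flat dwell, so that the clamp stays fully tight by itself once you let go. Handle frame and crank gently, without squeezing or forcing them hard, and leave the other things on the table where they are.

Things in the scene. Friction and masses are not known exactly. Their poses are not given: they have to be found in the camera images.
- clamp: Bench clamp on a pale board 160 (x) by 300 (y) by 18 mm, fixed to the table. Origin: board's underside, 5 mm to the -y side of its centre. +y runs from the crank end to the fence, z up. From -y to +y: plate cam on upright shaft, roller follower with crossbar (50 mm above the table), sprung jaw, open bed, fence (block 90 mm wide, 52 mm above the table).
- seat (a point): Point on the board's top, 18 mm above the table, where the centre of the frame's underside ends when the frame is against the fence (its face is 50 mm on along +y). Axes as clamp. The bed between fence and withdrawn jaw is 114 mm long, open at its sides; in the middle of it the frame's centre is 7 mm to the -y side of this point. The jaw pushes it the last bit home.
- jaw: Sprung wooden jaw, 70 mm wide (x), 13 mm thick, 21 to 51 mm above the table. Origin: middle of the face that presses the frame. Springs sit between it and the follower: cranked, it pushes the frame to the fence, then stands still while the follower goes on and squeezes the springs (15 N as they start to give, about 33 N with the follower on the dwell).
- cam_axis (a point): Point on the shaft's axis at the plate cam (36 mm above the table; cam seen from above under the crank). Turned clockwise seen from above, the follower runs from the small base circle up a long even rise, then onto the concentric flat dwell, 0.4 rad of turning wide, then over a steep drop where the clamp springs open. The dwell comes within three quarters of a turn from the start.
- shaft (a point): Point on the vertical axis of crank and cam, 72 mm above the table. The steel crank arm (62 to 70 mm up) is clamped on the shaft at an angle that varies, so its direction does not tell where the dwell is. Turning takes about 1 N at the knob until the jaw meets the frame, then 4 N growing to 10 N, and about 1 N again on the dwell. Let go on the rise it is driven back, on the dwell it stays.
- knob: Upright wooden knob at the end of the crank arm, 22 mm diameter, 44 mm tall, 55 mm from the shaft's axis; turns freely on its own pin. Origin: the middle of the knob, 94 mm above the table. Its pin is slim: grip and push of both fingers, added up, must stay under 130 N.
- frame: Loose little wooden picture frame lying flat on the table, 60 mm (x) by 100 mm (y) by 22 mm tall, 75 to 155 g. Origin: centre of the underside. Its 100 mm length (y) goes along the clamp's y, either way round. Can be taken across its 60 mm width; the fresh joints bear up to 65 N from each finger.
- succulent: Bystander: succulent in a white pot, 64 mm diameter, 85 mm tall. Origin: centre of the underside.
- paperweight: Bystander: dome-shaped glass paperweight, 72 mm diameter, 94 mm tall. Origin: centre of the underside.
- jar: Bystander: small white jar with brass lid, 56 mm diameter, 50 mm tall. Origin: centre of the underside.
Things that resemble listed ones, but are neither listed nor needed, are in the scene too. Of the things like the frame, leave any that is purple or yellow; of the rest the larger one is meant.

How it is judged:
On the way, in this order (a step that is already met when the one before it is completed fails the run):
1. the frame lies flat on the bed, between fence and jaw, let go of (x of frame in the frame of seat between -0.012 and 0.012 m and y of frame in the frame of seat between -0.018 and 0.004 m and z of frame in the frame of seat below 0.004 m and angle between frame's own z axis and vertical below 0.06 rad and contact force between the fingers and frame below 0.5 N), for 0.2 s.
2. the cranked jaw presses the frame against the fence with its full force (contact force between jaw and frame above 28 N), for 0.2 s.
At the end, for the whole second after the job is handed in: The frame lies flat on the bed against the fence (within 4 mm along the clamp, 12 mm across it, 0.06 rad), the jaw presses it with more than 28 N (about 33 N on the dwell) with nobody holding the crank, and crank and frame are at rest (contact force between jaw and frame above 28 N and x of frame in the frame of seat between -0.012 and 0.012 m and y of frame in the frame of seat between -0.004 and 0.004 m and z of frame in the frame of seat below 0.004 m and angle between the y axis of frame and the y axis of clamp, either way round below 0.06 rad and linear speed of each of knob, frame below 0.01 m/s); the robot touches nothing.
It fails at once if a bystander (succulent, paperweight, jar) is shifted by more than 25 mm (distance of any of succulent, paperweight, jar from where it was at the start of the episode above 0.025 m).
It fails at once if the frame is squeezed with more than 130 N (both fingers added) (contact force between the fingers and frame above 130 N).
It fails at once if the crank's knob is squeezed or forced with more than 130 N (both fingers added) (contact force between the fingers and knob above 130 N).
It also fails if it takes over 72 s, if anything falls off the work surface, if the arm or the gripper's body presses on something with over 40 N, if the wrist force passes 120 N, or if a joint passes its speed limit or range.

## Working session

There is one attempt and no reset: what is moved stays moved. The work goes in short steps, Python scripts to look and compute and a tool call to move; the robot and the scene stay as the last step left them, time stands still between calls to the robot, and variables do not carry over. Pictures are saved under pics/ and viewed, about 8 in all and at most 12, crops included, and the job is handed in when it is done.

Besides the shell and the picture viewer there is one more tool, called after "Call:" as name([rows], argument=value, ...), one row to a line, values as JSON. move_arm: Moves the arm, as the interface text tells. Its arguments: {"type":"object","properties":{"plan":{"type":"array","items":{"type":"array","items":{"type":"number"}}},"grip_force":{"type":"number"}},"required":["plan"]}

```bash
ls; mkdir -p pics; cat > h.py <<'E'
import numpy as np, cv2
from scipy.spatial.transform import Rotation as Ro
from plant import ctrl
def cap(n):
    s=ctrl.state(); im,d=ctrl.capture(n); p=ctrl.camera_params(n)
    if n=="wrist":
        T=np.eye(4); T[:3,:3]=Ro.from_euler('xyz',s['ee_rot']).as_matrix() if np.size(s['ee_rot'])==3 else np.array(s['ee_rot']).reshape(3,3); T[:3,3]=s['tool_pos']
        T=T@np.array(p['T_tool_cam'])
    else:
        T=np.eye(4); R=np.array(p['R']); T[:3,:3]=R.T; T[:3,3]=-R.T@np.array(p['t'])
    K=np.array([p['fx'],p['fy'],p['cx'],p['cy']])
    return im,d,K,T
def cloud(d,K,T):
    v,u=np.mgrid[:480,:640]
    P=np.stack([(u-K[2])/K[0]*d,(v-K[3])/K[1]*d,d],-1)
    W=P@T[:3,:3].T+T[:3,3]; W[d==0]=np.nan; return W
def plane(u,v,z,K,T):
    r=T[:3,:3]@np.array([(u-K[2])/K[0],(v-K[3])/K[1],1]); return T[:3,3]+r*(z-T[2,3])/r[2]
def save(n,im): cv2.imwrite(n,im[...,::-1])
E
python3 - <<'E'
from h import *
print(ctrl.state())
for n in("scene","side"):
    im,d,K,T=cap(n); save(f"pics/{n}0.png",im); np.savez(f"{n}0.npz",im=im,d=d,K=K,T=T); print(n,T[:3,3],T[:3,2])
E
```

```text
pics
{'time': 0.0, 'q': array([ 1.39808089e+00,  3.59395130e-01,  1.10875726e-02, -3.14811524e-04,
       -1.22409069e+00, -2.88108776e-01]), 'qvel': array([-0.0001007 ,  0.00065262, -0.00079669,  0.00042969, -0.00175111,
       -0.00014148]), 'joint_torque': array([ 1.85792938e-03, -5.82717919e+01,  2.93053794e+01,  6.99704424e+00,
        6.73410657e-03, -1.72020459e-04]), 'tool_pos': array([0.29999478, 0.60419592, 0.25063618]), 'ee_rot': array([-1.57062486e+00, -1.61999270e-03, -2.03172789e+00]), 'contact_force': array([ 0.31972635,  0.19225102, -0.20409756]), 'torque': array([ 0.02603638, -0.00926666, -0.01872615]), 'finger_gap': 0.0874123794187042}
scene [1.23464945 0.53844268 1.1519744 ] [-0.47512143 -0.41456232 -0.77614284]
side [ 0.37379454 -0.86885304  0.96167466] [ 0.18772413  0.68871923 -0.70030384]
```

View pics/scene0.png

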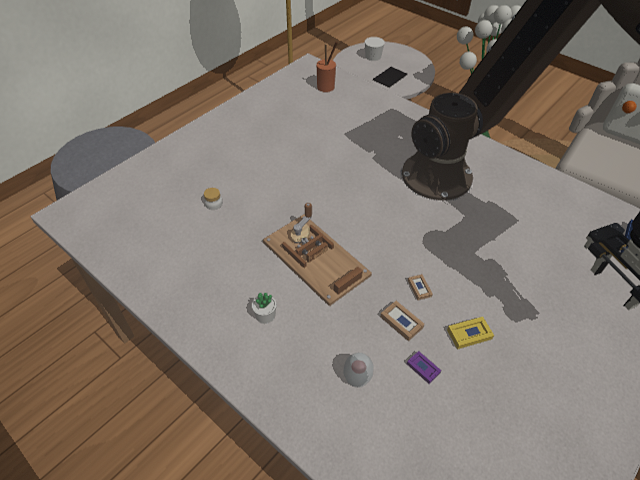

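View pics/side0.png

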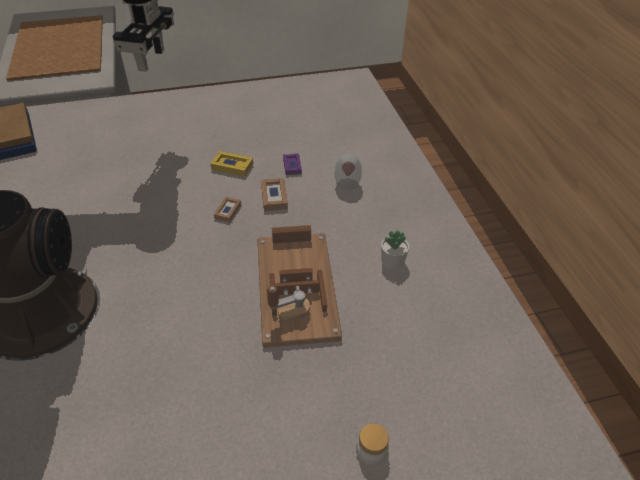

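Scene: target wooden frame at (402,320) and its small twin at (420,287). The clamp is at (316,258), with the fence near (348,281) and the knob at (308,211). Side: frame (274,194), clamp (298,288), knob (272,290). Measuring next.

```bash
cat > m.py <<'E'
from h import *
def ld(n): z=np.load(n+"0.npz"); return z['im'],z['d'],z['K'],z['T']
def rect(p): 
    r=cv2.minAreaRect((p*1000).astype(np.float32)); return np.round(cv2.boxPoints(r)).tolist(),np.round(r[0]),np.round(r[1]),round(r[2],1)
for n,fp,cp in(("scene",(402,320),(316,258)),("side",(274,194),(298,288))):
    im,d,K,T=ld(n); W=cloud(d,K,T)
    print(n,'table z',np.nanmedian(W[...,2][(W[...,2]<.05)]))
    sat=cv2.cvtColor(im,cv2.COLOR_RGB2HSV)[...,1]
    wood=((sat>60)).astype(np.uint8)
    for nm,(u,v),z in(("frame",fp,.022),("clamp",cp,.018)):
        # high points connected around the seed
        hi=((W[...,2]>.010)|(wood>0)).astype(np.uint8)
        c=plane(u,v,z,K,T); 
        near=np.linalg.norm(W[...,:2]-c[:2],axis=-1)<(.085 if nm=="frame" else .21)
        k,lab=cv2.connectedComponents(hi*near.astype(np.uint8))
        l=np.bincount(lab[v-6:v+7,u-6:u+7].ravel(),minlength=k); l[0]=0; m=lab==l.argmax()
        top=m&(abs(W[...,2]-z)<.005)
        print(nm,m.sum(),top.sum(),rect(W[top][:,:2]))
        if nm=="clamp":
            for a,b in((.044,.056),(.060,.076),(.085,.12)):
                q=m&(W[...,2]>a)&(W[...,2]<b); P=W[q]
                # knob may be a separate component
                q2=near&(W[...,2]>a)&(W[...,2]<b); P=W[q2]; print(a,len(P),np.round(np.median(P,0),3) if len(P) else '', rect(P[:,:2]) if len(P)>4 else '')
E
python3 m.py
python3 - <<'E'
import cv2
a=cv2.imread('pics/scene0.png')[190:350,250:450]; b=cv2.imread('pics/side0.png')[170:350,220:360]
a=cv2.resize(a,(440*200//220,320)); b=cv2.resize(b,None,fx=3.3,fy=3.3); a=cv2.resize(cv2.imread('pics/scene0.png')[200:305,255:378],None,fx=2.6,fy=2.6)
import numpy as np
H=max(a.shape[0],b.shape[0]); c=np.zeros((H,a.shape[1]+b.shape[1],3),np.uint8); c[:a.shape[0],:a.shape[1]]=a; c[:b.shape[0],a.shape[1]:]=b
cv2.imwrite('pics/crop.png',c); print(c.shape)
E
```

```text
scene table z -0.0034011547591130675
frame 872 457 ([[514.0, 199.0], [577.0, 191.0], [590.0, 290.0], [527.0, 299.0]], array([552., 245.]), array([101.,  63.]), 82.5)
clamp 4793 2895 ([[439.0, -204.0], [601.0, -227.0], [644.0, 72.0], [482.0, 95.0]], array([541., -66.]), array([302., 164.]), 81.8)
0.044 487 [ 0.55  -0.053  0.05 ] ([[480.0, -151.0], [736.0, -190.0], [771.0, 48.0], [516.0, 87.0]], array([626., -52.]), array([240., 258.]), 81.5)
0.06 133 [ 0.516 -0.146  0.069] ([[466.0, -146.0], [478.0, -177.0], [767.0, -63.0], [755.0, -31.0]], array([ 616., -104.]), array([311.,  33.]), 21.7)
0.085 79 [ 0.479 -0.15   0.108] ([[463.0, -152.0], [475.0, -165.0], [490.0, -152.0], [478.0, -139.0]], array([ 477., -152.]), array([20., 18.]), 41.6)
side table z 0.000905665442074266
frame 737 450 ([[514.0, 190.0], [574.0, 184.0], [586.0, 294.0], [526.0, 300.0]], array([550., 242.]), array([111.,  60.]), 83.8)
clamp 8427 5196 ([[439.0, -209.0], [597.0, -231.0], [639.0, 69.0], [481.0, 91.0]], array([539., -70.]), array([303., 160.]), 82.0)
0.044 1047 [ 0.539 -0.071  0.05 ] ([[474.0, -174.0], [729.0, -208.0], [763.0, 51.0], [508.0, 84.0]], array([619., -62.]), array([261., 257.]), 82.5)
0.06 270 [ 0.512 -0.155  0.072] ([[464.0, -139.0], [465.0, -165.0], [540.0, -161.0], [538.0, -135.0]], array([ 502., -150.]), array([74., 27.]), 3.0)
0.085 171 [ 0.473 -0.163  0.109] ([[459.0, -151.0], [467.0, -171.0], [487.0, -164.0], [480.0, -144.0]], array([ 473., -158.]), array([21., 22.]), 19.5)
(594, 782, 3)
```

View pics/crop.png

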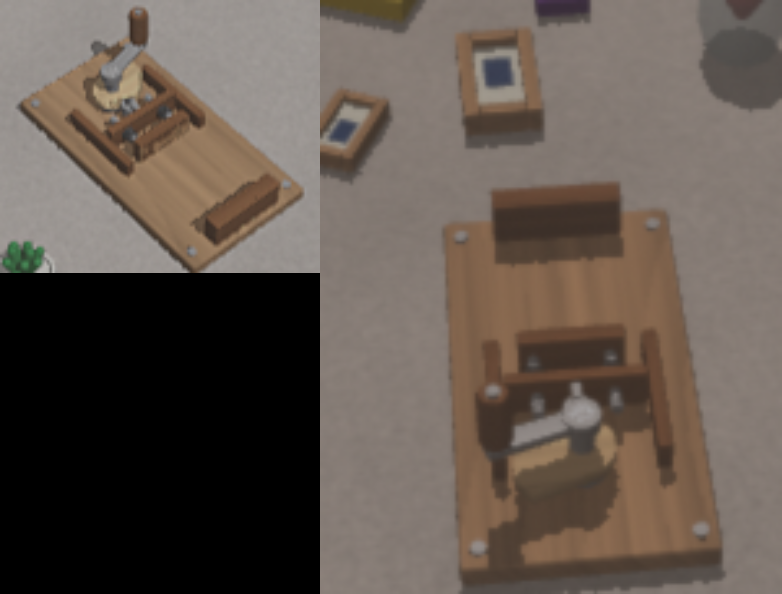

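```bash
cat >> h.py <<'E'
def row(pos,yawdeg):
    "tool-frame shift mm and rotvec deg to reach pos with tool x at yaw, y down"
    s=ctrl.state(); R=Ro.from_euler('xyz',s['ee_rot']); a=np.radians(yawdeg)
    Rt=Ro.from_matrix(np.array([[np.cos(a),0,-np.sin(a)],[np.sin(a),0,np.cos(a)],[0,-1,0]]))
    print('row',np.round(R.inv().apply(np.array(pos)-s['tool_pos'])*1000,1),np.round((R.inv()*Rt).as_rotvec(degrees=True),1))
E
python3 - <<'E'
from h import *
row([.551,.20,.25],172.4)
print(ctrl.camera_params('wrist')); print(np.round(Ro.from_euler('xyz',ctrl.state()['ee_rot']).as_matrix(),2))
E
```

```text
row [250.4   1.2 404.6] [-0.1 71.2  0.1]
{'fx': 372.21340352228543, 'fy': 372.21340352228543, 'cx': 309.57483623730667, 'cy': 239.83277502195466, 'T_tool_cam': array([[ 9.99999144e-01, -7.47561747e-04,  1.07426054e-03,
         9.30766938e-04],
       [-1.24034285e-03, -2.79390804e-01,  9.60176671e-01,
        -1.32026299e-01],
       [-4.17652833e-04, -9.60177181e-01, -2.79391492e-01,
         7.47721818e-02],
       [ 0.00000000e+00,  0.00000000e+00,  0.00000000e+00,
         1.00000000e+00]])}
[[-0.44 -0.    0.9 ]
 [-0.9  -0.   -0.44]
 [ 0.   -1.    0.  ]]
```

Call:
move_arm([
  [50,0,81,0,14,0,100],
  [100,0,162,0,28,0,100],
  [150,0,243,0,42,0,100],
  [200,0,324,0,57,0,100],
  [250,1,405,0,71,0,100],
  [250,1,405,0,71,0,100],
  [250,1,405,0,71,0,100],
  [250,1,405,0,71,0,100],
  [250,1,405,0,71,0,100],
  [250,1,405,0,71,0,100],
  [250,1,405,0,71,0,100],
  [250,1,405,0,71,0,100],
])

```text
time: 1.3
tool_pos: [0.5516, 0.1994, 0.2497]
ee_rot: [-1.569, -0.001, 3.01]
contact_force: [-1.0, 0.7, 0.3]
finger_gap: 0.0875
```

```bash
python3 - <<'E'
from h import *
s=ctrl.state();print(s['time'],s['tool_pos'],s['ee_rot'],s['q'])
im,d,K,T=cap("wrist"); save("pics/w1.png",im); np.savez("w1.npz",im=im,d=d,K=K,T=T)
W=cloud(d,K,T)
print('table',np.nanmedian(W[...,2][abs(W[...,2])<.015]))
n=(np.linalg.norm(W[...,:2]-[.551,.244],axis=-1)<.08)
t=n&(abs(W[...,2]-.022)<.004)
k,lab=cv2.connectedComponents(t.astype(np.uint8)); c=np.bincount(lab.ravel());c[0]=0;m=lab==c.argmax()
r=cv2.minAreaRect((W[m][:,:2]*1000).astype(np.float32)); print(r,c.max()); print(cv2.boxPoints(r))
E
```

```text
1.3 [0.55159623 0.19941816 0.2496698 ] [-1.56890193e+00 -1.08878296e-03  3.01047369e+00] [ 6.80367782e-01  2.16611633e-01 -1.90884239e-01  5.59807952e-04
 -1.16542408e+00 -8.11707028e-01]
table -0.001253688985844048
((549.3037109375, 242.54119873046875), (100.1156005859375, 59.43141174316406), 83.89421081542969) 2971
[[514.4322  195.92805]
 [573.5264  189.60667]
 [584.17523 289.15436]
 [525.081   295.4757 ]]
```

View pics/w1.png

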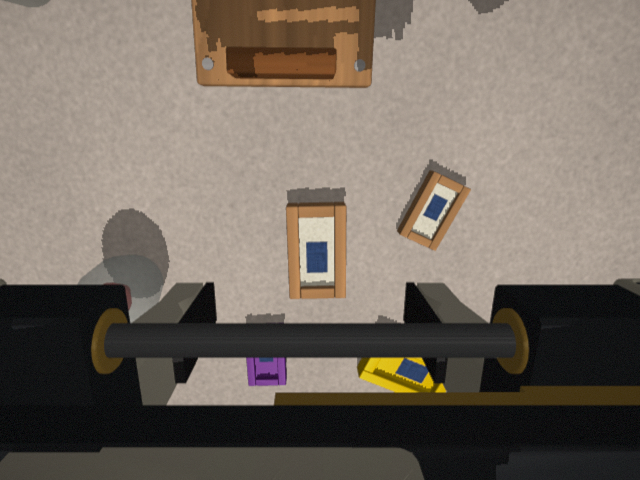

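```bash
python3 - <<'E'
from h import *
row([.5495,.2425,.10],173.3); row([.5495,.2425,.030],173.3)
c0=np.array([.540,-.068]); a=np.radians(82); Y=np.array([np.cos(a),np.sin(a)]); X=np.array([Y[1],-Y[0]])
for n in("w1","scene0","side0"):
    z=np.load(n+".npz"); W=cloud(z['d'],z['K'],z['T']); L=np.stack([(W[...,:2]-c0)@X,(W[...,:2]-c0)@Y],-1)
    for nm,lo,hi,ya,yb in(("fence",.047,.058,.05,.16),("jaw/cross",.045,.056,-.1,.05),("board",.013,.022,-.17,.17)):
        m=(abs(L[...,0])<.1)&(W[...,2]>lo)&(W[...,2]<hi)&(L[...,1]>ya)&(L[...,1]<yb); p=L[m]*1000
        if len(p)>20:
            r=cv2.minAreaRect(p.astype(np.float32)); print(n,nm,len(p),np.round(r[0],1),np.round(r[1],1),round(r[2],1),np.round(np.percentile(p,[2,98],0)).tolist())
E
```

```text
row [  7.2 149.7 -42. ] [-0.1 -0.7  0.1]
row [  7.1 219.7 -42.1] [-0.1 -0.7  0.1]
w1 fence 2966 [ -2.4 133.7] [20.5 90.1] 89.9 [[-45.0, 124.0], [40.0, 144.0]]
w1 board 11901 [ -2.3 114.1] [ 69.5 160.1] 90.0 [[-79.0, 82.0], [74.0, 148.0]]
scene0 fence 204 [  0.4 137.6] [22.6 91.1] 88.5 [[-41.0, 126.0], [45.0, 147.0]]
scene0 jaw/cross 223 [  0.3 -30.8] [97.2 91.9] 79.5 [[-40.0, -75.0], [43.0, 13.0]]
scene0 board 2826 [1.  2.1] [302.1 163.9] 89.8 [[-76.0, -143.0], [79.0, 149.0]]
side0 fence 305 [ -1.  132.8] [89.1 27.8] 0.5 [[-45.0, 121.0], [42.0, 145.0]]
side0 jaw/cross 559 [  1.9 -43.4] [100.3 111.6] 4.3 [[-43.0, -97.0], [42.0, 10.0]]
side0 board 4697 [-0.8 -1.9] [160.1 302.8] 0.0 [[-79.0, -150.0], [77.0, 135.0]]
```

Call:
move_arm([
  [7,50,-42,0,0,0,100],
  [7,100,-42,0,0,0,100],
  [7,145,-42,0,-0.7,0,100],
  [7,185,-42,0,-0.7,0,100],
  [7,210,-42,0,-0.7,0,100],
  [7,219,-42,0,-0.7,0,100],
  [7,219,-42,0,-0.7,0,100],
  [7,219,-42,0,-0.7,0,60],
  [7,219,-42,0,-0.7,0,50],
  [7,219,-42,0,-0.7,0,50],
  [7,219,-42,0,-0.7,0,50],
  [7,219,-42,0,-0.7,0,50],
  [7,219,-42,0,-0.7,0,50],
], grip_force=20)

```text
time: 2.65
tool_pos: [0.5501, 0.2427, 0.0318]
ee_rot: [-1.57, 0.0, 3.024]
contact_force: [-1.4, -0.0, 7.3]
finger_gap: 0.0603
```

```bash
python3 - <<'E'
from h import *
s=ctrl.state();print(s)
c0=np.array([.540,-.068]); a=np.radians(82); Y=np.array([np.cos(a),np.sin(a)]); X=np.array([Y[1],-Y[0]])
p=c0+X*-.0023+Y*.0664; print(p)
for z in(.12,.05): row([*p,z],172)
row([*s['tool_pos'][:2],.12],172)
E
```

```text
{'time': 2.65, 'q': array([ 0.74056426,  0.46261672, -0.40092048,  0.00093111, -0.70763972,
       -0.85865382]), 'qvel': array([ 0.00063258, -0.00020743, -0.00145612, -0.00249875,  0.00033483,
        0.00293474]), 'joint_torque': array([-6.26787208e-01, -5.32903612e+01,  1.91603422e+01,  4.50859219e+00,
        4.84402254e-01, -2.30782432e-02]), 'tool_pos': array([0.55005273, 0.24266681, 0.03183608]), 'ee_rot': array([-1.57011273e+00,  2.09112064e-04,  3.02421083e+00]), 'contact_force': array([-1.37355186, -0.02411867,  7.28556652]), 'torque': array([0.12526069, 0.6684217 , 0.04001727]), 'finger_gap': 0.06029636630593842}
[ 0.54696348 -0.0019261 ]
row [-25.6 -88.  243.3] [-0.   1.3 -0. ]
row [-25.6 -18.  243.3] [-0.   1.3 -0. ]
row [ -0.  -88.2   0.1] [-0.   1.3 -0. ]
```

Call:
move_arm([
  [0,-30,0,0,0,0,50],
  [0,-70,0,0,0,0,50],
  [0,-98,10,0,0,0,50],
  [-5,-98,45,0,0.5,0,50],
  [-10,-98,90,0,1,0,50],
  [-15,-98,135,0,1.3,0,50],
  [-20,-98,180,0,1.3,0,50],
  [-24,-98,220,0,1.3,0,50],
  [-26,-98,243,0,1.3,0,50],
  [-26,-98,243,0,1.3,0,50],
  [-26,-98,243,0,1.3,0,50],
  [-26,-98,243,0,1.3,0,50],
])

```text
time: 3.85
tool_pos: [0.5474, -0.0013, 0.13]
ee_rot: [-1.57, 0.0, 3.002]
contact_force: [0.4, 0.8, -1.6]
finger_gap: 0.0598
```

```bash
python3 - <<'E'
from h import *
s=ctrl.state();print(s['tool_pos'],s['ee_rot'],s['finger_gap'])
c0=np.array([.540,-.068]); a=np.radians(82); Y=np.array([np.cos(a),np.sin(a)]); X=np.array([Y[1],-Y[0]])
im,d,K,T=cap("wrist"); save("pics/w2.png",im); np.savez("w2.npz",im=im,d=d,K=K,T=T)
W=cloud(d,K,T); L=np.stack([(W[...,:2]-c0)@X,(W[...,:2]-c0)@Y],-1)
for nm,lo,hi,ya,yb in(("jaw/cross",.045,.056,-.1,.05),("knob",.09,.125,-.2,-.02),("crank",.058,.078,-.2,-.02),("frame",.095,.125,.005,.13),("fence",.047,.058,.06,.17)):
    m=(abs(L[...,0])<.1)&(W[...,2]>lo)&(W[...,2]<hi)&(L[...,1]>ya)&(L[...,1]<yb); p=L[m]*1000
    if len(p)>20:
        r=cv2.minAreaRect(p.astype(np.float32)); print(nm,len(p),np.round(r[0],1),np.round(r[1],1),round(r[2],1),np.round(np.percentile(p,[2,98],0)).tolist(),np.median(W[m][:,2]))
t=s['tool_pos'][:2]-c0; print('tcp local',t@X,t@Y)
E
```

```text
[ 0.54743475 -0.00125066  0.13003977] [-1.57022702e+00  2.71832325e-04  3.00165016e+00] 0.059766465976016946
jaw/cross 6679 [ -3.5 -16.9] [89.2 85.3] 40.6 [[-44.0, -48.0], [39.0, 9.0]] 0.0490694976800099
crank 29 [ -2.3 -69.1] [1.  7.6] 88.3 [[-6.0, -70.0], [1.0, -69.0]] 0.06057907505757096
frame 24466 [-3.1 62.4] [92.  90.1] 0.6 [[-37.0, 18.0], [31.0, 105.0]] 0.11719538364472168
fence 35 [ 41.5 137.5] [10.5  1.8] 87.6 [[40.0, 133.0], [42.0, 142.0]] 0.05018824948891046
tcp local -0.001927320335938365 0.06713445218944668
```

View pics/w2.png

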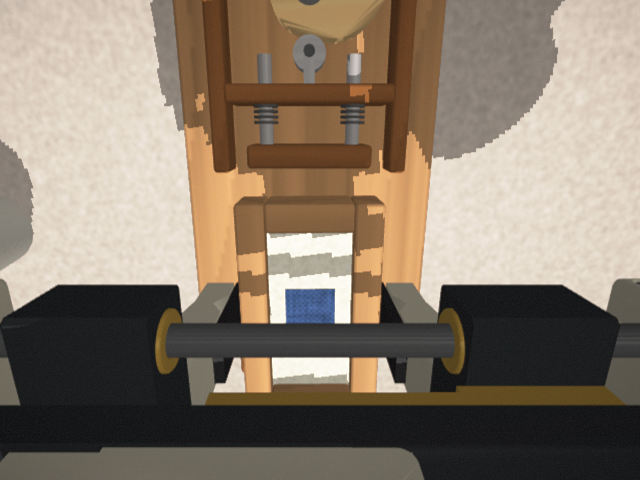

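Call:
move_arm([
  [0,30,1,0,0,0,50],
  [0,55,1,0,0,0,50],
  [0,68,1,0,0,0,50],
  [0,75,1,0,0,0,50],
  [0,79,1,0,0,0,50],
  [0,79,1,0,0,0,50],
  [0,79,1,0,0,0,50],
])

```text
time: 4.6
tool_pos: [0.5478, -0.0017, 0.0517]
ee_rot: [-1.571, 0.001, 3.003]
contact_force: [0.1, -0.9, -0.9]
finger_gap: 0.0597
```

Call:
move_arm([
  [0,2,0,0,0,0,50],
  [0,2,0,0,0,0,50],
  [0,2,0,0,0,0,72],
  [0,2,0,0,0,0,80],
  [0,2,0,0,0,0,95],
  [0,2,0,0,0,0,95],
  [0,-30,0,0,0,0,95],
  [0,-75,0,0,0,0,95],
  [0,-120,0,0,0,0,95],
  [0,-165,0,0,0,0,95],
  [0,-180,0,0,0,0,95],
  [0,-180,40,0,0,0,95],
  [0,-180,85,0,0,0,95],
  [0,-180,85,0,0,0,95],
  [0,-180,85,0,0,0,95],
])

```text
time: 6.1
tool_pos: [0.5356, -0.0868, 0.2317]
ee_rot: [-1.571, 0.001, 3.0]
contact_force: [0.0, -0.2, 0.5]
finger_gap: 0.0829
```

```bash
python3 - <<'E'
from h import *
s=ctrl.state();print(s['time'],s['tool_pos'],s['ee_rot'],s['finger_gap'])
c0=np.array([.540,-.068]); a=np.radians(82); Y=np.array([np.cos(a),np.sin(a)]); X=np.array([Y[1],-Y[0]])
im,d,K,T=cap("wrist"); save("pics/w3.png",im); np.savez("w3.npz",im=im,d=d,K=K,T=T)
W=cloud(d,K,T); L=np.stack([(W[...,:2]-c0)@X,(W[...,:2]-c0)@Y],-1)
for nm,lo,hi,ya,yb in(("knob",.095,.130,-.2,-.02),("crank",.058,.082,-.2,-.02),("frame",.036,.044,.005,.13),("fence",.047,.058,.06,.17)):
    m=(abs(L[...,0])<.1)&(W[...,2]>lo)&(W[...,2]<hi)&(L[...,1]>ya)&(L[...,1]<yb)
    k,lab,st,_=cv2.connectedComponentsWithStats(m.astype(np.uint8)); 
    if k<2: continue
    m=lab==1+st[1:,4].argmax(); p=L[m]*1000
    if len(p)>20:
        r=cv2.minAreaRect(p.astype(np.float32)); print(nm,len(p),np.round(r[0],1),np.round(r[1],1),round(r[2],1),np.round(np.percentile(p,[2,98],0)).tolist(),np.median(W[m][:,2]),np.round(cv2.boxPoints(r)).tolist())
E
```

```text
6.1 [ 0.53557443 -0.08675499  0.23174945] [-1.57067776e+00  1.34838953e-03  3.00046767e+00] 0.08287313342136515
knob 998 [-55.1 -96.7] [21.2 21. ] 3.1 [[-64.0, -106.0], [-45.0, -87.0]] 0.11444249264144236 [[-66.0, -87.0], [-65.0, -108.0], [-44.0, -107.0], [-45.0, -86.0]]
crank 1802 [-20.8 -85.7] [61.2 23.7] 13.7 [[-46.0, -100.0], [7.0, -72.0]] 0.06955814348214093 [[-53.0, -81.0], [-48.0, -104.0], [12.0, -90.0], [6.0, -67.0]]
frame 2107 [-2.  49.7] [60. 67.] 0.4 [[-31.0, 17.0], [27.0, 81.0]] 0.038457964178966186 [[-32.0, 83.0], [-32.0, 16.0], [28.0, 16.0], [28.0, 83.0]]
fence 1698 [ -2.3 132.9] [20.9 90.1] 89.5 [[-45.0, 123.0], [40.0, 143.0]] 0.050259838423101305 [[-47.0, 123.0], [43.0, 122.0], [43.0, 143.0], [-47.0, 144.0]]
```

View pics/w3.png

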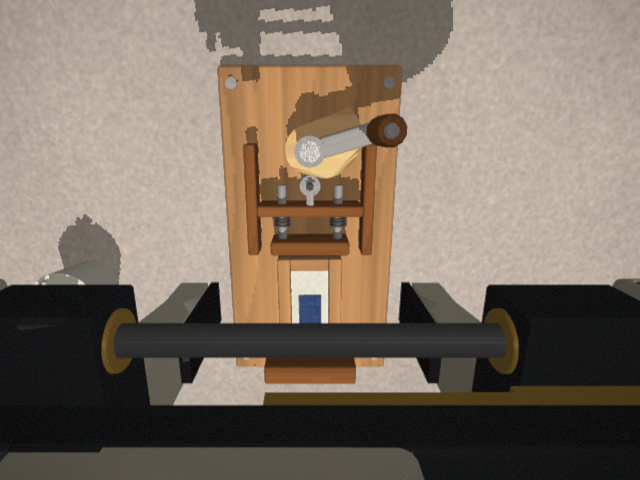

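```bash
cat >> h.py <<'E'
c0=np.array([.540,-.068]); _a=np.radians(82); Y=np.array([np.cos(_a),np.sin(_a)]); X=np.array([Y[1],-Y[0]])
def l2w(x,y): return c0+X*x/1000+Y*y/1000
def loc(p): p=np.asarray(p)[...,:2]-c0; return np.stack([p@X,p@Y],-1)*1000
E
python3 - <<'E'
from h import *
z=np.load("w3.npz"); W=cloud(z['d'],z['K'],z['T']); L=loc(W)
for r in [(310,151),(310,187),(388,130)]:
    print(r,L[r[1]-2:r[1]+3,r[0]-2:r[0]+3].mean((0,1)),np.nanmax(W[r[1]-8:r[1]+9,r[0]-8:r[0]+9,2]),plane(*r,.072,z['K'],z['T']),loc(plane(*r,.072,z['K'],z['T'])))
row([*l2w(-55.1,-96.7),.15],172); row([*l2w(-55.1,-96.7),.102],172)
# cam outline, z .036
im=z['im']
m=(abs(L[...,0]+2)<45)&(L[...,1]<-40)&(L[...,1]>-140)&(abs(W[...,2]-.038)<.005)
p=L[m]-[-2.3,-81.2]; th=np.degrees(np.arctan2(p[:,1],p[:,0]))%360; r=np.hypot(*p.T)
print(np.median(W[m][:,2]))
for t in range(0,360,15):
    q=(abs(th-t)<5); print(t,q.sum(),round(np.percentile(r[q],97),1) if q.sum()>5 else '',end=' | ')
E
```

```text
(310, 151) [ -3.0208828  -81.33963916] 0.07313169976396705 [ 0.5256787  -0.14818402  0.072     ] [ -3.02246655 -81.39681608]
(310, 187) [ -2.95068361 -50.44823905] 0.05033849684832259 [ 0.5295472  -0.12097281  0.072     ] [ -2.97868639 -53.91203112]
(388, 130) [-52.73404621 -96.4845867 ] 0.1185122029465554 [ 0.46547826 -0.15513689  0.072     ] [-61.66938476 -96.66029845]
row [53.6 81.7 78.3] [-0.  -0.  -0.1]
row [ 53.6 129.7  78.3] [-0.  -0.  -0.1]
0.040686977524353046
0 16 20.4 | 15 31 20.4 | 30 29 20.5 | 45 38 43.0 | 60 85 48.4 | 75 76 34.9 | 90 72 28.3 | 105 98 35.3 | 120 119 48.4 | 135 103 43.1 | 150 119 34.4 | 165 134 37.8 | 180 53 41.2 | 195 0  | 210 144 47.0 | 225 249 46.1 | 240 120 33.4 | 255 70 25.4 | 270 46 22.1 | 285 40 20.8 | 300 39 20.5 | 315 38 20.7 | 330 37 20.7 | 345 35 20.7 |
```

Call:
move_arm([
  [25,30,40,0,0,0,51],
  [53,60,78,0,0,0,51],
  [53,75,78,0,0,0,51],
  [53,75,78,0,0,0,51],
  [53,100,78,0,0,0,51],
  [53,120,78,0,0,0,51],
  [53,130,78,0,0,0,51],
  [53,130,78,0,0,0,51],
  [53,130,78,0,0,0,30],
  [53,130,78,0,0,0,22],
  [53,130,78,0,0,0,15],
  [53,130,78,0,0,0,15],
  [53,130,78,0,0,0,15],
  [53,130,78,0,0,0,15],
], grip_force=20)

```text
time: 7.55
tool_pos: [0.4727, -0.156, 0.1021]
ee_rot: [-1.571, 0.002, 3.002]
contact_force: [-1.8, -0.6, 6.2]
finger_gap: 0.0219
```

```bash
cat > st.py <<'E'
from h import *
s=ctrl.state(); l=loc(s['tool_pos']); S=np.array([-2.7,-81.3]); v=l-S
print(round(s['time'],2),'tcp',np.round(l,1),'z',round(s['tool_pos'][2],4),'R',round(np.hypot(*v),1),'th',round(np.degrees(np.arctan2(v[1],v[0]))%360,1),'rot',np.round(s['ee_rot'],3),'gap',round(s['finger_gap'],4))
f=s['contact_force']; print('F local',np.round([f[:2]@X,f[:2]@Y,f[2]],1))
E
cat > plan.py <<'E'
# knob angles (deg) -> tool shifts (tool x=-Xl, z=-Yl) from the measured pose
import sys; from st import *
th0=float(sys.argv[1]); print([[round(float(x)) for x in -(S+54.7*np.array([np.cos(np.radians(t)),np.sin(np.radians(t))])-l)] for t in map(float,sys.argv[2:])])
E
python3 plan.py 0 196 190 184 178 172 166 160
```

```text
7.55 tcp [-54.4 -96.5] z 0.1021 R 53.9 th 196.4 rot [-1.571e+00  2.000e-03  3.002e+00] gap 0.0219
F local [-1.7 -0.9  6.2]
[[1, 0], [2, -6], [3, -11], [3, -17], [3, -23], [1, -28], [0, -34]]
```

Call:
move_arm([
  [1,0,-3,0,0,0,15],
  [1,0,-6,0,0,0,15],
  [2,0,-11,0,0,0,15],
  [3,0,-17,0,0,0,15],
  [2,0,-23,0,0,0,15],
  [1,0,-28,0,0,0,15],
  [0,0,-34,0,0,0,15],
  [0,0,-34,0,0,0,15],
])

```text
time: 8.35
tool_pos: [0.4787, -0.1215, 0.1023]
ee_rot: [-1.571, 0.004, 3.003]
contact_force: [4.1, -2.7, -0.9]
finger_gap: 0.0215
```

```bash
python3 plan.py 0 160 154 148 142 136 130 124 118 112 106 100
```

```text
8.35 tcp [-53.2 -61.5] z 0.1023 R 54.3 th 158.6 rot [-1.571  0.004  3.003] gap 0.0215
F local [ 4.4 -2.1 -0.9]
[[1, 1], [-1, -4], [-4, -9], [-7, -14], [-11, -18], [-15, -22], [-20, -26], [-25, -28], [-30, -31], [-35, -33], [-41, -34]]
```

Call:
move_arm([
  [-1,0,-4,0,0,0,15],
  [-4,0,-9,0,0,0,15],
  [-7,0,-14,0,0,0,15],
  [-11,0,-18,0,0,0,15],
  [-15,0,-22,0,0,0,15],
  [-20,0,-26,0,0,0,15],
  [-20,0,-26,0,0,0,15],
])

```text
time: 9.05
tool_pos: [0.5012, -0.099, 0.102]
ee_rot: [-1.57, 0.001, 3.003]
contact_force: [-1.4, -6.7, 3.4]
finger_gap: 0.0214
```

```bash
python3 plan.py 0 124 118 112 106 100 94 88
```

```text
9.05 tcp [-34.1 -36.1] z 0.102 R 55.0 th 124.8 rot [-1.570e+00  1.000e-03  3.003e+00] gap 0.0214
F local [-0.4 -6.8  3.4]
[[-1, 0], [-6, -3], [-11, -6], [-16, -7], [-22, -9], [-28, -9], [-33, -9]]
```

Call:
move_arm([
  [-6,0,-3,0,0,0,15],
  [-11,0,-5,0,0,0,15],
  [-16,0,-7,0,0,0,15],
  [-22,0,-8,0,0,0,15],
  [-28,0,-8,0,0,0,15],
  [-28,0,-8,0,0,0,15],
])

```text
time: 9.65
tool_pos: [0.5281, -0.0932, 0.102]
ee_rot: [-1.571, -0.003, 3.002]
contact_force: [-9.0, 12.2, 14.1]
finger_gap: 0.0215
```

```bash
python3 plan.py 0 94 88 82 76 70 64 58 52; python3 - <<'E'
from h import *
im,d,K,T=cap("wrist"); save("pics/w4.png",im); np.savez("w4.npz",im=im,d=d,K=K,T=T)
E
```

```text
9.65 tcp [ -8.3 -26.6] z 0.102 R 55.0 th 95.8 rot [-1.571e+00 -3.000e-03  3.002e+00] gap 0.0215
F local [-10.6  10.8  14.1]
[[-2, 0], [-7, 0], [-13, 1], [-19, 2], [-24, 3], [-30, 6], [-35, 8], [-39, 12]]
```

View pics/w4.png

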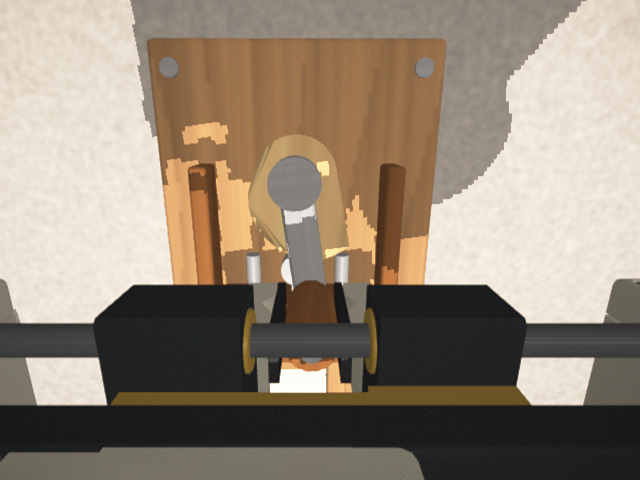

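```bash
python3 - <<'E'
from h import *
z=np.load("w4.npz"); K,T=z['K'],z['T']; S=np.array([-2.7,-81.3])
W=cloud(z['d'],K,T)
for px in [(295,135),(275,140),(255,175),(250,200),(265,235),(283,255),(345,245),(347,250),(338,205),(328,155),(318,142)]:
    p=loc(plane(*px,.040,K,T))-S; print(px,np.round(np.hypot(*p),1),np.round(np.degrees(np.arctan2(p[1],p[0]))%360),'depth z',np.round(np.nanmedian(W[px[1]-2:px[1]+3,px[0]-2:px[0]+3,2]),3))
h=z['im']; a=cv2.resize(h[120:290,200:400],None,fx=4,fy=3.5,interpolation=cv2.INTER_CUBIC); a=np.clip(a.astype(float)*1.3,0,255).astype(np.uint8); save("pics/c4.png",a)
E
```

```text
(295, 135) 20.0 271.0 depth z 0.041
(275, 140) 20.5 301.0 depth z 0.04
(255, 175) 21.3 360.0 depth z 0.041
(250, 200) 27.6 28.0 depth z 0.041
(265, 235) 36.3 62.0 depth z 0.04
(283, 255) 44.1 80.0 depth z 0.017
(345, 245) 45.9 125.0 depth z 0.041
(347, 250) 48.9 124.0 depth z 0.017
(338, 205) 26.9 145.0 depth z 0.041
(328, 155) 19.2 212.0 depth z 0.041
(318, 142) 20.0 236.0 depth z 0.041
```

View pics/c4.png

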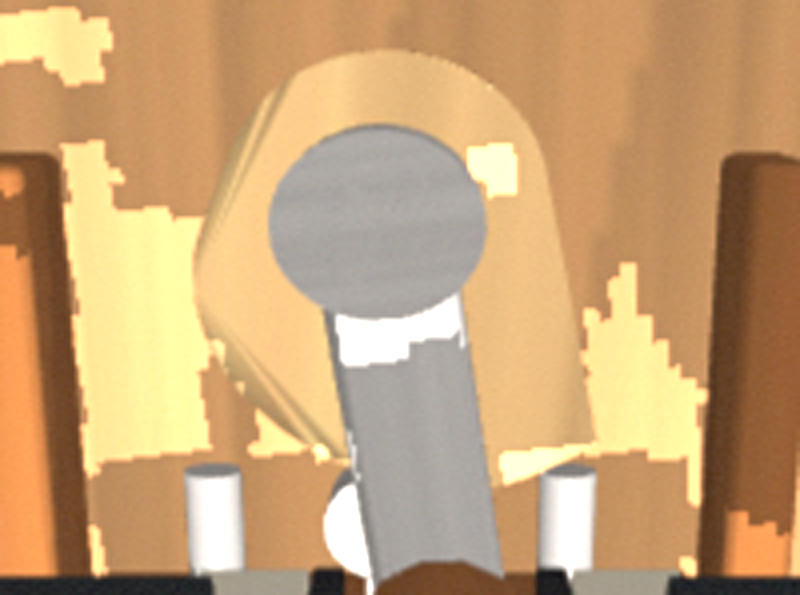

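Image w4/c4: the cam's corner (dwell end) is at pixel (345,245), local angle 125° with radius about 46 mm. The dwell should therefore centre under the follower after another 23° or so, with the knob at about 72°.

Call:
move_arm([
  [-4,0,0,0,0,0,15],
  [-7,0,0,0,0,0,15],
  [-10,0,0,0,0,0,15],
  [-13,0,1,0,0,0,15],
  [-13,0,1,0,0,0,15],
  [-13,0,1,0,0,0,15],
])

```text
time: 10.3
tool_pos: [0.5393, -0.0944, 0.102]
ee_rot: [-1.573, -0.006, 3.002]
contact_force: [-6.4, 8.6, 11.1]
finger_gap: 0.0217
```

```bash
python3 plan.py 0 80 78 76 74 72 70 68 66
```

```text
10.3 tcp [  3.  -26.3] z 0.102 R 55.3 th 84.1 rot [-1.573 -0.006  3.002] gap 0.0217
F local [-7.5  7.7 11.1]
[[-4, 1], [-6, 2], [-8, 2], [-9, 2], [-11, 3], [-13, 4], [-15, 4], [-17, 5]]
```

Call:
move_arm([
  [-3,0,0,0,0,0,15],
  [-6,0,1,0,0,0,15],
  [-8,0,2,0,0,0,15],
  [-8,0,2,0,0,0,15],
  [-8,0,2,0,0,0,15],
])

```text
time: 10.8
tool_pos: [0.5469, -0.0966, 0.1022]
ee_rot: [-1.574, -0.006, 3.002]
contact_force: [-1.7, 3.4, 6.2]
finger_gap: 0.0219
```

```bash
python3 plan.py 0 74 72 70 68 66 64 62
```

```text
10.8 tcp [ 10.8 -27.4] z 0.1022 R 55.6 th 76.0 rot [-1.574 -0.006  3.002] gap 0.0219
F local [-2.1  3.1  6.2]
[[-2, 1], [-3, 2], [-5, 3], [-7, 3], [-9, 4], [-11, 5], [-12, 6]]
```

Call:
move_arm([
  [-2,0,1,0,0,0,15],
  [-4,0,2,0,0,0,15],
  [-6,0,3,0,0,0,15],
  [-6,0,3,0,0,0,15],
  [-6,0,3,0,0,0,15],
  [-6,0,3,0,0,0,15],
])

```text
time: 11.4
tool_pos: [0.5528, -0.0994, 0.1023]
ee_rot: [-1.575, -0.006, 3.002]
contact_force: [0.8, 5.8, 4.1]
finger_gap: 0.0217
```

```bash
python3 plan.py 0 70 68 66; python3 - <<'E'
from h import *
im,d,K,T=cap("wrist"); save("pics/w5.png",im); np.savez("w5.npz",im=im,d=d,K=K,T=T)
a=cv2.resize(im[100:300,170:430],None,fx=3,fy=3,interpolation=cv2.INTER_CUBIC); save("pics/c5.png",np.clip(a.astype(float)*1.3,0,255).astype(np.uint8))
E
```

```text
11.4 tcp [ 17.  -29.3] z 0.1023 R 55.6 th 69.2 rot [-1.575 -0.006  3.002] gap 0.0217
F local [0.  5.9 4.1]
[[1, 1], [-1, 1], [-3, 2]]
```

View pics/c5.png

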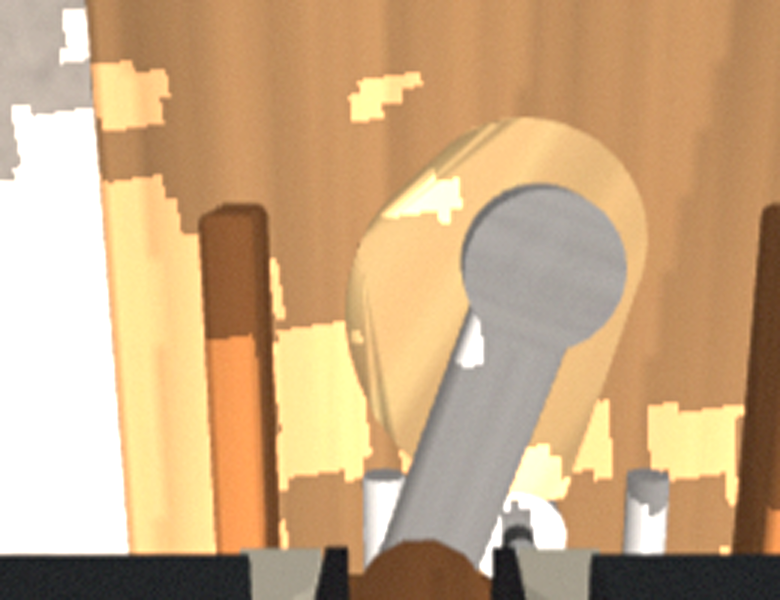

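Call:
move_arm([
  [0,0,0,0,0,0,25],
  [0,0,0,0,0,0,35],
  [0,0,0,0,0,0,51],
  [0,0,0,0,0,0,51],
  [0,-25,0,0,0,0,51],
  [0,-60,0,0,0,0,51],
  [0,-105,0,0,0,0,51],
  [0,-145,0,0,0,0,51],
  [0,-145,40,0,0,0,51],
  [0,-145,50,0,0,0,51],
  [0,-145,50,0,0,0,51],
])

```text
time: 12.55
tool_pos: [0.5457, -0.1509, 0.2466]
ee_rot: [-1.575, -0.007, 3.0]
contact_force: [0.3, 0.1, -0.2]
finger_gap: 0.0444
```

```bash
python3 - <<'E'
from h import *
S=np.array([-2.7,-81.3])
for i in range(2):
    im,d,K,T=cap("wrist"); W=cloud(d,K,T); L=loc(W)
    for nm,lo,hi,ya,yb in(("knob",.095,.130,-.2,0),("frame",.036,.044,.005,.13),("bars",.046,.055,-.07,.06),("fence",.047,.058,.06,.17)):
        m=(abs(L[...,0])<100)&(W[...,2]>lo)&(W[...,2]<hi)&(L[...,1]>ya*1000)&(L[...,1]<yb*1000)
        k,lab,st,_=cv2.connectedComponentsWithStats(m.astype(np.uint8))
        if k<2: continue
        for j in (np.argsort(-st[1:,4])+1)[:4 if nm=="bars" else 1]:
            p=L[lab==j]; r=cv2.minAreaRect(p.astype(np.float32)); print(nm,len(p),np.round(r[0],1),np.round(r[1],1),round(r[2],1),np.round(np.percentile(p,[1,99],0),1).tolist())
            if nm=="knob": v=np.array(r[0])-S; print('   th',np.degrees(np.arctan2(v[1],v[0])))
save("pics/w6.png",im); print(ctrl.state()['time'],ctrl.state()['contact_force'])
E
```

```text
knob 726 [ 15.6 -30.7] [20.1 21.2] 67.0 [[5.6, -40.3], [26.1, -21.5]]
   th 70.1143586062472
frame 846 [-1.8 92.3] [59.5 44. ] 0.0 [[-31.2, 71.4], [27.8, 113.4]]
bars 788 [ 0.5 16.6] [64.2 13.1] 0.2 [[-31.3, 10.3], [32.5, 22.8]]
bars 355 [-14.4  -6.8] [35.  11.3] 0.1 [[-31.7, -11.1], [2.2, -1.4]]
bars 146 [35.6 -6.3] [ 9.7 14.5] 89.2 [[29.1, -11.1], [42.8, -1.6]]
bars 34 [ -2.4 -26.7] [5.6 6.1] 72.5 [[-5.1, -29.6], [0.4, -23.5]]
knob 735 [ 15.7 -30.4] [20.4 21. ] 62.2 [[5.6, -40.3], [26.1, -21.2]]
   th 70.11863739878464
frame 860 [-2.  92.7] [43.  59.5] 89.8 [[-31.1, 72.0], [27.6, 113.7]]
bars 780 [ 0.6 16.4] [64.2 13.6] 1.2 [[-31.4, 10.2], [32.4, 23.2]]
bars 336 [-14.3  -6.6] [ 9.7 35. ] 89.9 [[-31.6, -11.1], [2.2, -2.0]]
bars 148 [35.9 -6.2] [10.5 13.7] 89.6 [[29.1, -10.8], [42.7, -1.1]]
bars 42 [ -2.5 -23.5] [12.6  5.7] 89.7 [[-5.0, -29.8], [0.3, -17.7]]
12.65 [ 0.05245586  0.37820221 -0.5417465 ]
```

View pics/w6.png

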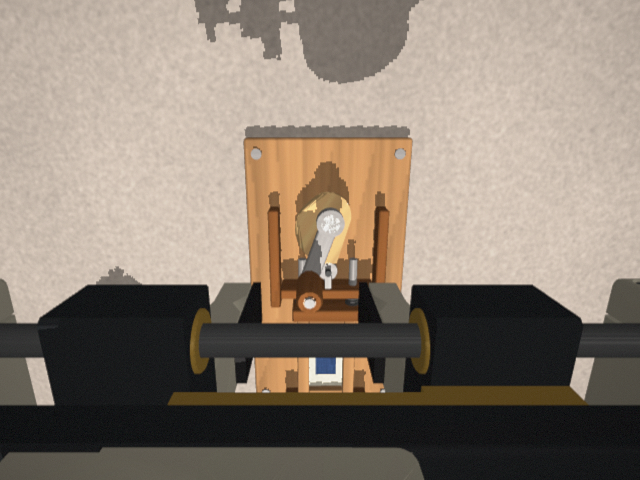

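```bash
python3 - <<'E'
from h import *
z=np.load("w2.npz"); W=cloud(z['d'],z['K'],z['T']); L=loc(W)
m=(abs(L[...,0]+2)<35)&(abs(W[...,2]-.05)<.004)&(L[...,1]<12)&(L[...,1]>-60)
print(np.histogram(L[m][:,1],bins=np.arange(-60,13,4)))
print(ctrl.close_job())
E
```

```text
(array([   0,   24,   87,   49,   43,   37,  664, 1047,  906,    0,    0,
          0,    0,    0,  611,  881,  864,  489]), array([-60, -56, -52, -48, -44, -40, -36, -32, -28, -24, -20, -16, -12,
        -8,  -4,   0,   4,   8,  12]))
the job is handed in; nothing more can be done
None
```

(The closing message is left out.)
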